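# Weighted kit case as a tablet stand at the microscope bench

### The job

Make a tablet stand on the rubber mat: lift the grey kit case off the bench to find out which of its two ends is the heavy one, then stand the case upright on the mat, heavy end down. Then take the tablet out of its rack and lean it against the standing case, portrait with the same short edge down as in the rack, that edge on the mat and the screen facing away from the case and tipped slightly up. Leave everything standing still, and do not disturb the beaker, the ruler or the orange marker.

Things in the scene. Friction and masses are not known exactly. Their poses are not given: they have to be found in the camera images.
- case: Grey plastic kit case, a closed plain box 130 mm long (x), 44 wide (y), 70 high (z), 0.5 to 0.65 kg, lying loose on the bench, z up. Origin: centre of its underside. Ballast hidden inside makes one end heavier, +x or -x by chance, unmarked: centre of mass 19 to 25 mm from the middle, at mid width and height. Flat end faces (44 x 70), stable on either. Each side face (+y, -y) carries three studs.
- case_center (a point): Geometric centre of the kit case (35 mm above its underside); axes as the case.
- studs_mid (a point): Midpoint of the case's middle stud pair (case x 0, y 0, z 60 mm). All studs are dark steel discs 18 mm across, 6 mm proud of the side faces (56 mm over a pair), swivelling freely about the case's y. Held by this pair the case hangs like a pendulum, heavy end about 40 degrees down; lowered straight down it can jam on that end's lower corner: let it down in an arc about the corner.
- studs_neg (a point): Midpoint of the stud pair near the case's -x end (case x -48, y 0, z 35 mm). Held by this pair the case swings until its length is upright, its +x end down, this pair 113 mm above the lower end face. 17 mm of the case is then above the pair's axis.
- studs_pos (a point): Midpoint of the stud pair near the case's +x end (case x 48, y 0, z 35 mm). As the other end pair, but the -x end hangs down.
- mat: Black rubber mat, fixed, 220 mm (its x) by 200 mm (its y), 3 mm thick. Origin: centre of its underside, on the bench; its top is 3 mm higher.
- tablet: Tablet, a stiff black slab 10 mm thick (its x), 120 mm wide (its y), 180 mm tall (its z), 0.3 kg. Origin: centre of its lower short edge face. The screen is on its -x face. It stands upright (z up) in the rack, loose, its lower edge 10 mm above the bench.
- rack: White fixed tablet rack: a base 90 mm (x) by 140 mm (y), 10 mm thick, with two upright walls along y, 8 mm thick, reaching 53 mm above the bench, with a 14 mm slot between them (open at its ends) in which the tablet stands with its thickness along the rack's x, screen towards the rack's -x. Origin: centre of its underside.
- beaker: Bystander: glass beaker, 70 mm across, 90 mm high, loose. Origin: centre of its underside.
- ruler: Bystander: steel rule 160 x 22 x 5 mm lying flat, loose. Origin: centre of its underside.
- marker: Bystander: orange marker pen 105 x 22 x 16 mm lying flat, loose. Origin: centre of its underside.
Things that resemble listed ones, but are neither listed nor needed, are in the scene too. There is more than one size of the tablet; the job needs the smaller. Leave any blue look-alike of the case alone.

How it is judged:
On the way, in this order (a step that is already met when the one before it is completed fails the run):
1. the case is lifted clear of the bench (height (world z) of case_center above 0.085 m), for 0.2 s.
2. the case stands on the mat, heavy end down, released, before the tablet leans on it (angle between case's own z axis and vertical between 1.43 and 1.71 rad and angle between case's own y axis and vertical between 1.43 and 1.71 rad and height (world z) of ballast_c0 below 0.045 m and height (world z) of case_center below 0.075 m and x of case_center in the frame of mat between -0.09 and 0.09 m and y of case_center in the frame of mat between -0.08 and 0.08 m and contact force between the fingers and case below 0.1 N), for 0.3 s.
At the end, for the whole second after the job is handed in: Case upright (within 8 deg) on its heavy end on the mat, centre within 90 mm (mat x) and 80 mm (mat y) of the mat's centre; tablet's lower short edge on the mat, leaning back 5 to 40 deg against the case and touching it, screen outward and tipped up; both released and at rest (angle between case's own z axis and vertical between 1.43 and 1.71 rad and angle between case's own y axis and vertical between 1.43 and 1.71 rad and height (world z) of ballast_c0 below 0.045 m and height (world z) of case_center below 0.075 m and x of case_center in the frame of mat between -0.09 and 0.09 m and y of case_center in the frame of mat between -0.08 and 0.08 m and angle between tablet's own x axis and vertical between 1.66 and 2.27 rad and angle between tablet's own z axis and vertical below 0.72 rad and height (world z) of tablet below 0.012 m and x of tablet in the frame of mat between -0.115 and 0.115 m and y of tablet in the frame of mat between -0.105 and 0.105 m and contact force between tablet and case above 0.03 N and linear speed of each of case, tablet below 0.02 m/s).
It fails at once if the beaker is moved or tipped (distance of beaker from where it was at the start of the episode above 0.03 m or angle between beaker's own z axis and vertical above 0.5 rad).
It fails at once if the ruler is moved (distance of ruler from where it was at the start of the episode above 0.03 m).
It fails at once if the marker is moved (distance of marker from where it was at the start of the episode above 0.03 m).
It also fails if it takes over 72 s, if anything falls off the work surface, if the arm or the gripper's body presses on something with over 40 N, if the wrist force passes 120 N, or if a joint passes its speed limit or range.

### The arm

A 6-joint arm with a two-finger parallel gripper is mounted at the origin on the work surface. World frame = base frame: x ahead of the robot, y to its left, z up, the work surface at z = 0. Lengths are in m, angles in rad, forces in N, time in s.
With the tool pointing down it reaches from about 0.35 to 0.975 m from the base axis. Payload 4.9 kg.
Tool frame: the origin (TCP) lies midway between the tips of the shut fingers; the grasp point (between the pads) lies 19 mm behind it; z points along the fingers, y is the direction in which the jaws open and shut (so a half turn about z gives the same grasp; the last joint's range is limited). The gripper opens to 85 mm and grips with 20 to 120 N. Pads are 22 mm wide; open, the fingers measure 114 mm over their backs; the gripper's body (76 mm by 85 mm) begins 54 mm behind the grasp point. The pads swing forward as they close: fully open they stand 13 mm farther back than shut.
Start: joints at [0.992, 0.053, 1.613, -0, 1.476, -0.119], TCP at [0.277, 0.56, 0.231] pointing down, gripper open.
Joint ranges: [-3.01, 3.01], [-1.01, 2.22], [0.06, 2.58], [-1.02, 4.17], [0.09, 2.62], [-3.14, 3.14]. Speed limits (rad/s): [2.57, 2.57, 3.14, 3.14, 3.14, 3.14].

### API

Orientations are given as a rotation vector (axis times angle).
In Python, from station import ctrl gives the robot as it stands.
- The arm moves only by the tool apply_moves, never from a script. Its argument "rows" is a list of rows, each a list of 6 numbers: the shift along the tool's x, y, z in cm, then the turn, a rotation vector about the tool's x, y, z in units of 5 degrees (1.0 is 5 degrees). In form: [[x, y, z, rx, ry, rz], ...]. A call has 1 to 20 rows; each row is the pose to reach, as a shift and turn from the pose measured when the call began, along the tool's axes at that moment; what a row does not reach only later rows make up. A row lasts 1/10 s, in which the tool goes at most 50 mm and 8.59 degrees, less where a joint would pass 70% of its speed; a pose out of reach is approached as far as the arm can. A call with a gripper value outside its range is refused whole. "grip" is the closure, from 0 (fully open) to 1 (shut), set as the call begins (left out, the last holds). The fingers move at their own pace and stop on an object; "squeeze" is the grip in N (left out, the last holds). Time passes only in rows, so rows that repeat a pose let the fingers close. It gives the time, the measured TCP pose, the force and the opening at its end, in the units of the state.
- ctrl.get_obs(): the state, without advancing time (a new reading comes with each control period).
- ctrl.get_image(name): name is "scene" or "top" or "wrist"; returns a dict with "color" (400x640x3 uint8, blue, green, red), "mtx" (3x3 intrinsics, pixels), "rvec" (rotation vector, rad) and "tvec" (3), from world to camera coordinates, as OpenCV has them. Camera axes: x right, y down, z forward; pixel columns grow to the right and rows downward; lengths in m; the calibration is good to about 2 mm. A picture is of the moment at which its call begins. There is no depth.
- ctrl.finish_job(): hands the job in, once; it reports no verdict.
The state is a dict: "t": time; "q": joint angles; "dq": joint speeds; "effort": joint torques, N m; "tool_pos": TCP position; "tool_rot": TCP orientation; "contact_force": force on the tool from outside, world axes, zero at the start; "wrist_torque": the same for the moment, N m; "opening": finger opening in m.
Only numpy, scipy, OpenCV 4.12 (cv2) and the standard library are available. Lean on these libraries where they do the work, as an engineer would, in place of code of your own. Each camera call takes 0.05 s, during which the arm holds its last target.

## Working session

There is one attempt and no reset: what is moved stays moved. The work goes in short steps, Python scripts to look and compute and a tool call to move; the robot and the scene stay as the last step left them, time stands still between calls to the robot, and variables do not carry over. Pictures are saved under pics/ and viewed, and the job is handed in when it is done.

Besides the shell and the picture viewer there is one more tool, called after "Request:" in YAML: its name, and indented under it one key for each argument. apply_moves: Moves the arm, as the interface text tells. Its arguments: {"type":"object","properties":{"rows":{"type":"array","items":{"type":"array","items":{"type":"number"}}},"grip":{"type":"number"},"squeeze":{"type":"number"}},"required":["rows"]}

```bash
ls; mkdir -p pics
cat > h.py <<'E'
import numpy as np, cv2
from station import ctrl
from scipy.spatial.transform import Rotation as R
def img(n,save=None):
    d=ctrl.get_image(n)
    if save: cv2.imwrite('pics/'+save+'.png',d['color'])
    return d
def ray(d,u,v):
    Rm=cv2.Rodrigues(np.array(d['rvec'],float))[0]; t=np.array(d['tvec'],float).ravel()
    return -Rm.T@t, Rm.T@np.linalg.inv(np.array(d['mtx']))@np.array([u,v,1.])
def onz(d,u,v,z):
    c,r=ray(d,u,v); return c+r*(z-c[2])/r[2]
def proj(d,P):
    return cv2.projectPoints(np.array(P,float).reshape(-1,3),np.array(d['rvec'],float),np.array(d['tvec'],float),np.array(d['mtx'],float),None)[0].reshape(-1,2)
E
python3 - <<'E'
from h import *
for n in ['scene','top','wrist']:
    d=img(n,n+'0'); print(n,np.round(ray(d,320,200),3).tolist())
o=ctrl.get_obs(); print(o)
E
```

```text
pics
scene [[1.443, 0.218, 0.757], [-0.773, -0.179, -0.608]]
top [[0.345, 0.039, 1.1], [0.204, -0.024, -0.979]]
wrist [[0.209, 0.592, 0.372], [0.262, -0.127, -0.957]]
{'t': 0.15, 'q': array([ 9.92030995e-01,  5.32401434e-02,  1.61398547e+00,  7.47167368e-06,
        1.47599533e+00, -1.19001309e-01]), 'dq': array([ 0.00040562, -0.00349391, -0.00260867, -0.0006707 ,  0.00178204,
        0.00061901]), 'effort': array([ 3.39369180e-04, -3.94245529e+01, -3.70719945e+01, -1.06665645e-04,
        4.71563078e-03,  1.49947493e-05]), 'tool_pos': array([0.27706518, 0.55968778, 0.23031967]), 'tool_rot': array([-7.15724051e-01, -3.05839774e+00,  2.39919878e-03]), 'contact_force': array([-0.48657441,  1.08964049,  0.60283133]), 'wrist_torque': array([ 0.00291473, -0.05324243,  0.00594514]), 'opening': 0.08555728647008354}
```

View pics/scene0.png

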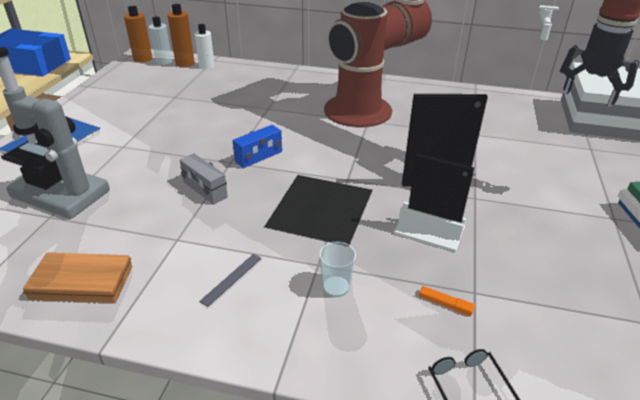

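View pics/top0.png

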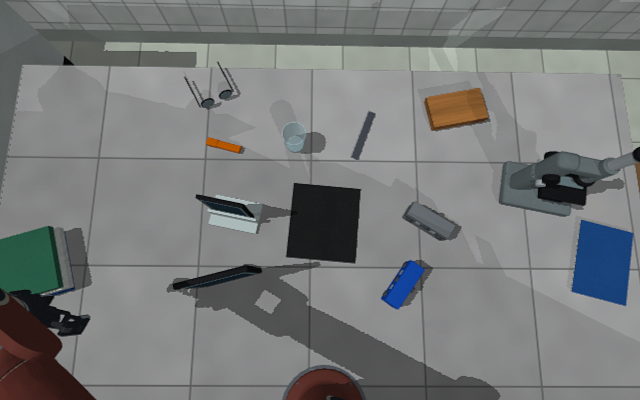

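View pics/wrist0.png

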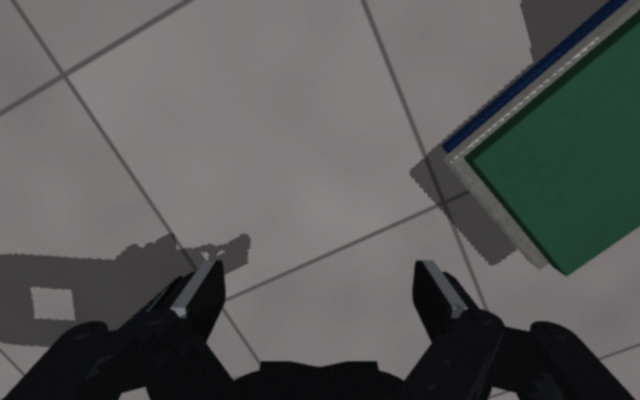

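Candidates: the grey case is at top (431,220), and the blue look-alike is at (403,284). One tablet stands in the white rack at top (227,206) / scene (440,190). A second, larger-looking one stands behind it at top (215,278) / scene (445,140). I'll check with crops.

Run:
```python
from h import *
t=cv2.imread('pics/top0.png'); s=cv2.imread('pics/scene0.png')
def up(a,f): return cv2.resize(a,None,fx=f,fy=f,interpolation=cv2.INTER_CUBIC)
a=up(t[180:310,150:310],4); b=up(t[185:260,380:480],4)
cv2.imwrite('pics/c1.png',a); cv2.imwrite('pics/c2.png',b)
cv2.imwrite('pics/c3.png',up(s[80:260,380:500],3.3)); cv2.imwrite('pics/c4.png',up(s[140:250,170:380],3.5))
```

```text
(no output)
```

View pics/c1.png

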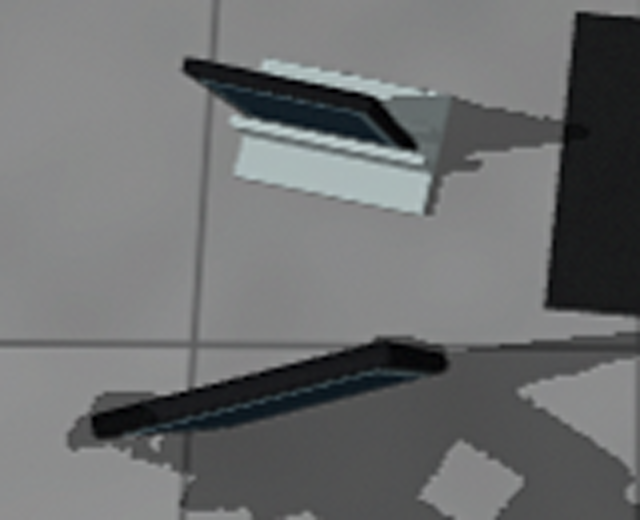

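View pics/c2.png

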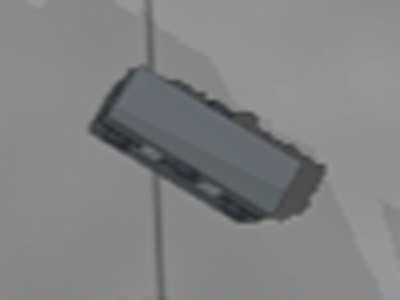

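View pics/c3.png

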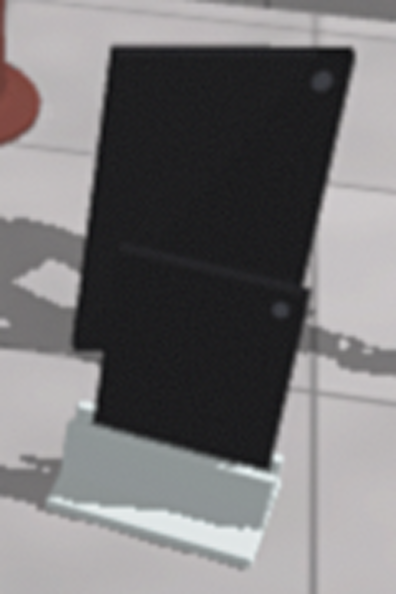

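View pics/c4.png

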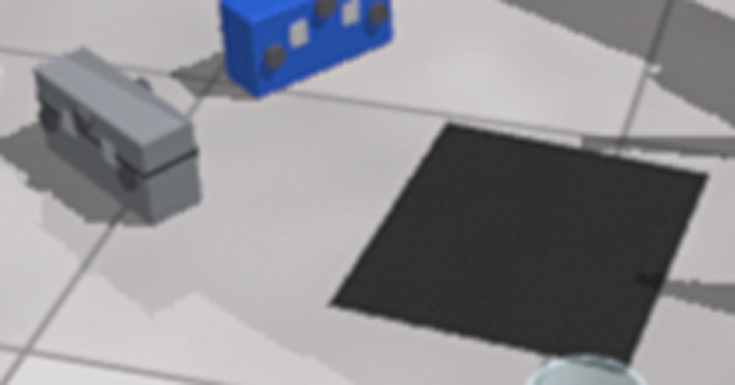

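Run:
```python
from h import *
d=img('top','top1'); im=d['color']; 
hsv=cv2.cvtColor(im,cv2.COLOR_BGR2HSV)
def corners(m,z,name):
    cs=max(cv2.findContours(m,cv2.RETR_EXTERNAL,cv2.CHAIN_APPROX_NONE)[0],key=cv2.contourArea)
    r=cv2.minAreaRect(cs); b=cv2.boxPoints(r); P=np.array([onz(d,u,v,z)[:2] for u,v in b])
    e=P[[1,2,3,0]]-P
    print(name,b.round(1).tolist(),'c',P.mean(0).round(4),'len',np.linalg.norm(e,axis=1).round(4),'ang',np.degrees(np.arctan2(e[:,1],e[:,0])).round(1))
    return P
m=np.zeros(im.shape[:2],np.uint8); roi=np.s_[170:275,278:370]
m[roi]=(im[roi].max(2)<45)*255; corners(m,.003,'mat')
# case top face: sample colors
print(im[210:232:4,410:460:5].tolist())
s=img('scene','scene1')
hs=lambda u,v,z: onz(s,u,v,z).round(4)
# case top corners in scene crop c4 (f3.5, off 170,140)
for u,v in [(36,72),(83,47),(192,124),(147,150)]: print('case sc',(170+u/3.5,140+v/3.5),hs(170+u/3.5,140+v/3.5,.07))
for u,v in [(140,66),(305,160),(268,215),(100,118)]: print('case top',onz(d,380+u/4,185+v/4,.07).round(4))
# rack walls top corners in c1 (f4, off 150,180)
for n,u,v,z in [('frontwall',265,62,.053),('frontwall end',450,97,.053),('rearwall a',232,118,.053),('rearwall b',424,160,.053),('base a',234,178,.01),('base b',424,213,.01),('tab back L',188,60,.19),('tab back R',370,100,.19),('tab scr R',356,110,.19)]:
    print(n,onz(d,150+u/4,180+v/4,z).round(4))
for n,u,v,z in [('tabtopL',120,245,.19),('tabtopR',307,290,.19),('base l',50,505,.0),('base r',252,566,.0),('wall l',80,403,.053),('wall r',282,458,.053)]:
    print('sc',n,hs(380+u/3.3,80+v/3.3,z))
for n,u,v in [('beaker',294,137),('marker',225,145),('ruler a',372,113),('ruler b',355,158),('bigtab bot',258,272)]: print(n,onz(d,u,v,0).round(3))
for n,u,v in [('bigtab topL',173,288),('R',260,270)]: print(n,onz(d,u,v,.27).round(3))
```

```text
mat [[286.20001220703125, 255.89999389648438], [292.79998779296875, 182.6999969482422], [361.1000061035156, 188.89999389648438], [354.3999938964844, 262.1000061035156]] c [0.5099 0.0009] len [0.2166 0.2036 0.2167 0.1962] ang [ -3.9 -94.7 174.1  85.3]
[[[115, 110, 103], [114, 108, 102], [111, 108, 103], [111, 107, 100], [81, 78, 75], [118, 116, 116], [147, 147, 146], [148, 147, 146], [148, 148, 149], [149, 148, 148]], [[104, 100, 94], [113, 107, 101], [113, 107, 102], [111, 107, 101], [112, 107, 100], [113, 108, 103], [78, 77, 77], [140, 140, 140], [148, 148, 147], [148, 147, 146]], [[59, 56, 52], [99, 95, 90], [103, 98, 93], [113, 107, 102], [111, 107, 101], [112, 107, 101], [110, 106, 101], [74, 74, 74], [138, 139, 137], [146, 146, 146]], [[66, 63, 60], [95, 92, 87], [75, 73, 68], [102, 97, 92], [105, 101, 96], [112, 108, 101], [111, 105, 100], [109, 105, 99], [82, 79, 75], [131, 130, 130]], [[138, 137, 137], [116, 115, 114], [72, 70, 66], [70, 61, 58], [103, 99, 94], [103, 99, 93], [111, 106, 99], [112, 105, 100], [110, 105, 100], [82, 80, 77]], [[137, 136, 136], [135, 135, 135], [
[... 546 characters left out ...]

frontwall [0.5738 0.3046 0.053 ]
frontwall end [0.5502 0.1743 0.053 ]
rearwall a [0.5336 0.3252 0.053 ]
rearwall b [0.5054 0.1908 0.053 ]
base a [0.4975 0.3328 0.01  ]
base b [0.4735 0.1955 0.01  ]
tab back L [0.5446 0.3167 0.19  ]
tab back R [0.521  0.2051 0.19  ]
tab scr R [0.5147 0.2133 0.19  ]
sc tabtopL [0.5232 0.2069 0.19  ]
sc tabtopR [0.5456 0.3207 0.19  ]
sc base l [0.5577 0.1864 0.    ]
sc base r [0.5856 0.3216 0.    ]
sc wall l [0.5094 0.1956 0.053 ]
sc wall r [0.5356 0.3304 0.053 ]
beaker [0.771 0.092 0.   ]
marker [0.742 0.301 0.   ]
ruler a [ 0.853 -0.148 -0.   ]
ruler b [ 0.706 -0.093  0.   ]
bigtab bot [0.364 0.187 0.   ]
bigtab topL [0.325 0.329 0.27 ]
R [0.364 0.147 0.27 ]
```

Run:
```python
from h import *
t=cv2.imread('pics/top1.png'); s=cv2.imread('pics/scene1.png')
def up(a,f): return cv2.resize(a,None,fx=f,fy=f,interpolation=cv2.INTER_NEAREST)
cv2.imwrite('pics/d1.png',up(t[195:245,398:466],11)); cv2.imwrite('pics/d2.png',up(s[148:208,172:236],10))
```

```text
(no output)
```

View pics/d1.png

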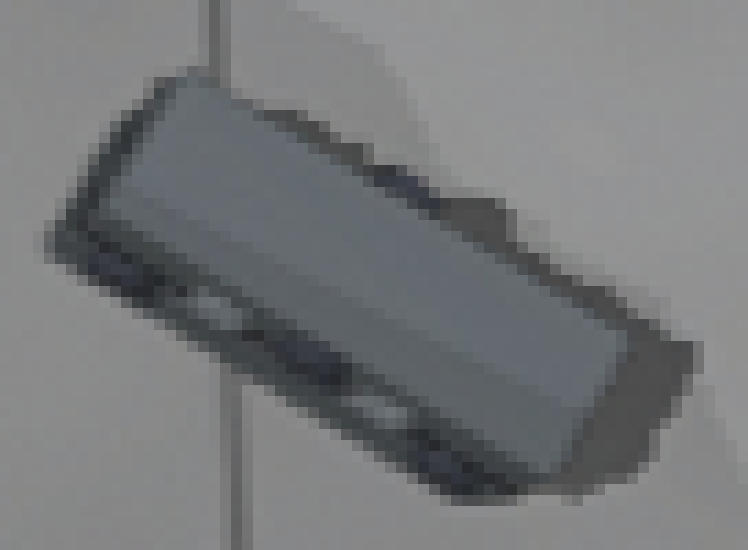

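View pics/d2.png

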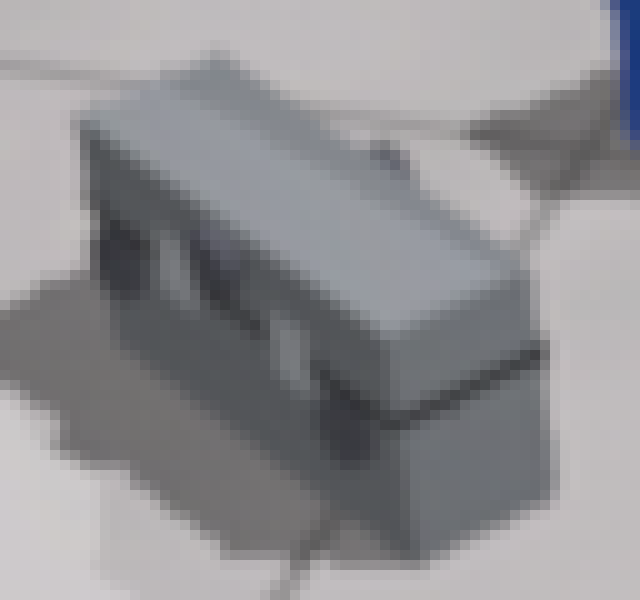

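```bash
cat >> h.py <<'E'
def tri(da,a,db,b):
    def P(d):
        Rm=cv2.Rodrigues(np.array(d['rvec'],float))[0]; return np.array(d['mtx'])@np.c_[Rm,np.array(d['tvec'],float).ravel()]
    X=cv2.triangulatePoints(P(da),P(db),np.array(a,float).reshape(2,1),np.array(b,float).reshape(2,1)); return (X[:3]/X[3]).ravel()
E
python3 - <<'E'
from h import *
d=img('top');s=img('scene')
T=np.array([(185,72),(632,335),(560,475),(95,205)])/11+[398-.5,195-.5]
S=np.array([(390,330),(80,120),(220,58),(520,258)])/10+[172-.5,148-.5]
# order in world: top0 (far,+y) = scene 390,330 ; top1 (far, -y) = scene 80,120 ; top2 (near,-y)= 220,58; top3 = 520,258
for a,b in zip(T,S): print(onz(d,*a,.07).round(4),onz(s,*b,.07).round(4),tri(d,a,s,b).round(4))
A=np.array([onz(d,*a,.07) for a in T]);B=np.array([onz(s,*b,.07) for b in S])
print(A.mean(0),B.mean(0)); 
for P in (A,B):
    l=(P[0]+P[3]-P[1]-P[2]); print(np.degrees(np.arctan2(l[1],l[0])),np.linalg.norm(l)/2)
# tablet top / rack with triangulation
for n,u,v,x,y in [('tabL',188,60,307,290),('tabR',375,97,120,245)]: print(n,tri(d,(150+u/4,180+v/4),s,(380+x/3.3,80+y/3.3)))
E
```

```text
[ 0.5605 -0.2486  0.07  ] [ 0.5609 -0.2454  0.07  ] [ 0.56   -0.2469  0.0694]
[ 0.4945 -0.3581  0.07  ] [ 0.4975 -0.353   0.07  ] [ 0.4939 -0.3566  0.0677]
[ 0.4592 -0.3379  0.07  ] [ 0.4631 -0.3321  0.07  ] [ 0.4586 -0.3362  0.0671]
[ 0.5261 -0.2244  0.07  ] [ 0.5262 -0.2276  0.07  ] [ 0.5266 -0.2263  0.0702]
[ 0.51005578 -0.29226118  0.07      ] [ 0.51192158 -0.28950056  0.07      ]
59.21960456926606 0.1298268293539446
59.17867848744243 0.12347586311978563
tabL [0.54479799 0.31952624 0.1890669 ]
tabR [0.5227578  0.20524865 0.18941089]
```

The mat is centred at (0.510, 0.001) with yaw about -5°. The case is centred at (0.511, -0.291) with its long axis at 59°; the corners triangulate to z≈0.069, which agrees with 70 mm. The small tablet's top edge triangulates to z≈0.189, where 190 mm is expected. Its width comes out at 116 mm against 120 mm, so it is the small one. Next I'll write a delta helper and go above end A's studs (the +y side).

```bash
cat >> h.py <<'E'
def Rt(yaw,lean=0):
    # tool y at yaw (deg) horizontally, pointing down, then lean (deg) about tool x
    a=np.radians(yaw); y=np.array([np.cos(a),np.sin(a),0]); z=np.array([0,0,-1.]); x=np.cross(y,z)
    return R.from_matrix(np.c_[x,y,z])*R.from_euler('x',lean,degrees=True)
def row(p,yaw,lean=0,o=None):
    o=o or ctrl.get_obs(); R0=R.from_rotvec(o['tool_rot'])
    d=R0.inv().apply(np.array(p)-o['tool_pos'])*100; r=(R0.inv()*Rt(yaw,lean)).as_rotvec(degrees=True)/5
    print(np.round(d,2).tolist(),np.round(r,2).tolist(), 'rows>=',round(max(np.linalg.norm(d)/5,np.linalg.norm(r)*5/8.59),1))
def yawof(o):
    y=R.from_rotvec(o['tool_rot']).as_matrix()[:,1]; return np.degrees(np.arctan2(y[1],y[0]))
E
python3 - <<'E'
from h import *
o=ctrl.get_obs(); print(yawof(o)); row([.5356,-.2498,.45],-30.8); row([.5356,-.2498,.2],-30.8)
E
```

```text
63.656022543983426
[-59.08, -61.11, -21.88] [-0.0, 0.0, 18.89] rows>= 17.6
[-59.09, -61.1, 3.12] [-0.0, 0.0, 18.89] rows>= 17.0
```

Request:
apply_moves:
  rows:
    - [0,0,-10,0,0,0]
    - [0,0,-15,0,0,0]
    - [0,0,-22,0,0,0]
    - [0,0,-22,0,0,0]
    - [0,0,-22,0,0,0]
    - [0,0,-22,0,0,0]
    - [-4,-4,-22,0,0,1]
    - [-59,-61,-22,0,0,18.9]
    - [-59,-61,-22,0,0,18.9]
    - [-59,-61,-22,0,0,18.9]
    - [-59,-61,-22,0,0,18.9]
    - [-59,-61,-22,0,0,18.9]
    - [-59,-61,-22,0,0,18.9]
    - [-59,-61,-22,0,0,18.9]
    - [-59,-61,-22,0,0,18.9]
    - [-59,-61,-22,0,0,18.9]
    - [-59,-61,-22,0,0,18.9]
    - [-59,-61,-22,0,0,18.9]
    - [-59,-61,-22,0,0,18.9]
    - [-59,-61,-22,0,0,18.9]
  grip: 0

```text
t: 2.35
tool_pos: [0.4901, -0.1089, 0.4489]
tool_rot: [-2.731, -1.549, 0.003]
contact_force: [0.6, 0.6, 0.6]
opening: 0.0855
```

Run:
```python
from h import *
o=ctrl.get_obs(); print(o['q'].round(2),o['tool_pos'],yawof(o)); row([.5356,-.2498,.2],-30.8)
```

```text
[-0.37 -0.27  1.56 -0.    1.86  0.17] [ 0.49014829 -0.10885676  0.44887801] -30.877153265541466
[-9.75, 11.2, 24.86] [-0.03, 0.01, -0.02] rows>= 5.8
```

Request:
apply_moves:
  rows:
    - [-9.8,11.2,24.9,0,0,0]
    - [-9.8,11.2,24.9,0,0,0]
    - [-9.8,11.2,24.9,0,0,0]
    - [-9.8,11.2,24.9,0,0,0]
    - [-9.8,11.2,24.9,0,0,0]
    - [-9.8,11.2,24.9,0,0,0]
    - [-9.8,11.2,24.9,0,0,0]
    - [-9.8,11.2,24.9,0,0,0]
    - [-9.8,11.2,24.9,0,0,0]

```text
t: 3.25
tool_pos: [0.5358, -0.2499, 0.2013]
tool_rot: [-2.732, -1.551, 0.001]
contact_force: [0.3, 0.8, 0.2]
opening: 0.0852
```

Run:
```python
from h import *
d=img('wrist','w2'); o=ctrl.get_obs(); print(o['tool_pos'],yawof(o))
u=np.array([.512,.859,0]);v=np.array([.859,-.512,0]);c=np.array([.511,-.291,.07])
print(proj(d,[c+a*.065*u+b*.022*v for a,b in [(1,1),(-1,1),(-1,-1),(1,-1)]]).round(0).tolist())
```

```text
[ 0.5361736  -0.25000518  0.20207997] -30.826810567682287
[[342.0, 172.0], [339.0, 302.0], [295.0, 302.0], [291.0, 172.0]]
```

View pics/w2.png

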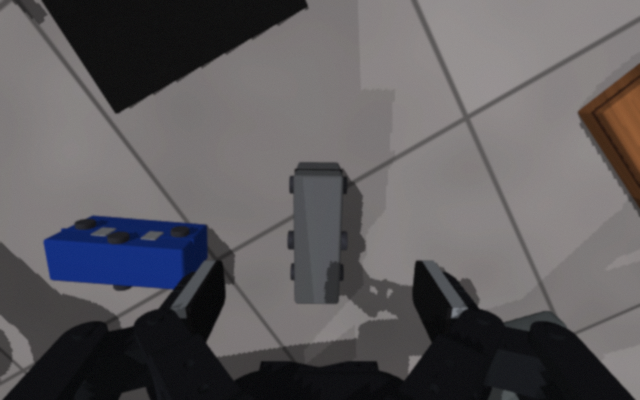

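The wrist view shows the grey case top spanning (295,170) to (340,303). That matches the predicted corners to within 2 px. I'll descend on the far (+y) stud pair.

Request:
apply_moves:
  rows:
    - [0,0,5,0,0,0]
    - [0,0,10,0,0,0]
    - [0,0,14,0,0,0]
    - [0,0,17,0,0,0]
    - [0,0,19,0,0,0]
    - [0,0,19,0,0,0]
    - [0,0,19,0,0,0]

```text
t: 4.0
tool_pos: [0.5376, -0.2504, 0.0141]
tool_rot: [2.728, 1.55, 0.002]
contact_force: [1.2, -0.2, -0.1]
opening: 0.0854
```

Request:
apply_moves:
  rows:
    - [0,0,0,0,0,0]
    - [0,0,0,0,0,0]
    - [0,0,0,0,0,0]
    - [0,0,0,0,0,0]
    - [0,0,0,0,0,0]
    - [0,0,0,0,0,0]
    - [0,0,0,0,0,0]
    - [0,0,0,0,0,0]
  grip: 1
  squeeze: 40

```text
t: 4.8
tool_pos: [0.5389, -0.2509, 0.017]
tool_rot: [2.727, 1.549, 0.005]
contact_force: [-2.4, 2.6, 8.3]
opening: 0.0552
```

Run:
```python
from h import *
d=img('wrist','w3')
for i in range(6):
    ctrl.get_image('top'); o=ctrl.get_obs(); print(o['tool_pos'].round(4),o['contact_force'].round(2),o['wrist_torque'].round(3),o['opening'])
```

```text
[ 0.5389 -0.2509  0.017 ] [-2.72  1.51  8.08] [ 0.443  0.478 -0.139] 0.05507918811479588
[ 0.5389 -0.2509  0.017 ] [-1.63  2.79  8.04] [ 0.443  0.501 -0.086] 0.05497916679463228
[ 0.5389 -0.2509  0.017 ] [-3.59  2.68  7.83] [ 0.448  0.489 -0.126] 0.054882970962528005
[ 0.5389 -0.2509  0.017 ] [-2.97  2.35  6.82] [ 0.4    0.489 -0.084] 0.054774699639870965
[ 0.5389 -0.2509  0.017 ] [-2.83  2.72  6.7 ] [ 0.494  0.494 -0.093] 0.054590886138303596
[ 0.5389 -0.2509  0.017 ] [-2.66  2.51  7.63] [ 0.464  0.477 -0.109] 0.054710079750208016
```

View pics/w3.png

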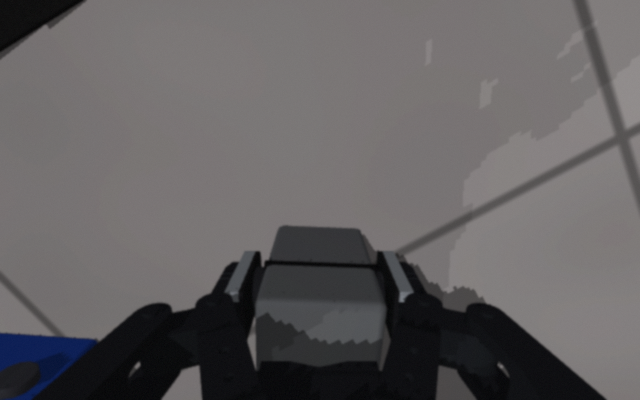

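Request:
apply_moves:
  rows:
    - [0,0,-0.5,0,0,0]
    - [0,0,-1,0,0,0]
    - [0,0,-1.5,0,0,0]
    - [0,0,-1.5,0,0,0]
    - [0,0,-1.5,0,0,0]
    - [0,0,-1.5,0,0,0]

```text
t: 5.75
tool_pos: [0.5389, -0.2507, 0.0318]
tool_rot: [2.727, 1.549, 0.005]
contact_force: [-0.2, -0.1, -4.2]
opening: 0.0546
```

Run:
```python
from h import *
d=img('scene','s4')
cv2.imwrite('pics/s4c.png',cv2.resize(d['color'][80:240,120:360],None,fx=3,fy=3))
F=[]
for i in range(8):
    ctrl.get_image('top'); o=ctrl.get_obs(); F.append(np.r_[o['contact_force'],o['wrist_torque']])
print(o['tool_pos'].round(4),o['opening'],np.mean(F,0).round(3),np.std(F,0).round(2))
```

```text
[ 0.5388 -0.2508  0.0319] 0.05471586542788013 [ 0.799  0.55  -3.79   0.096 -0.143  0.022] [0.53 0.56 0.41 0.04 0.03 0.03]
```

View pics/s4c.png

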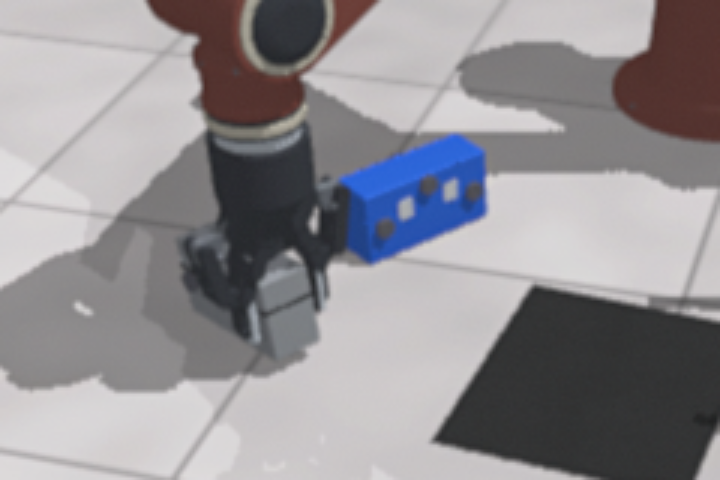

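Lifting end A takes about 4 N, where 3.6–5.1 N is predicted for the heavy end and 1.7–2.6 N for the light one. So A (+y) is heavy. I'll lower it and regrip at B.

Request:
apply_moves:
  rows:
    - [0,0,0.5,0,0,0]
    - [0,0,1,0,0,0]
    - [0,0,1.5,0,0,0]
    - [0,0,1.5,0,0,0]
    - [0,0,1.5,0,0,0]

```text
t: 6.7
tool_pos: [0.5388, -0.2509, 0.0171]
tool_rot: [2.727, 1.549, 0.004]
contact_force: [-1.5, 2.3, 0.1]
opening: 0.0546
```

Request:
apply_moves:
  rows:
    - [0,0,0,0,0,0]
    - [0,0,0,0,0,0]
    - [0,0,0,0,0,0]
    - [0,0,0,0,0,0]
    - [0,0,0,0,0,0]
    - [0,0,0,0,0,0]
  grip: 0

```text
t: 7.3
tool_pos: [0.5389, -0.251, 0.0171]
tool_rot: [2.727, 1.549, 0.004]
contact_force: [0.4, 0.3, 0.5]
opening: 0.0854
```

Request:
apply_moves:
  rows:
    - [0,0,-5,0,0,0]
    - [0,0,-10,0,0,0]
    - [0,0,-15,0,0,0]
    - [0,0,-18,0,0,0]
    - [0,0,-18,0,0,0]
    - [0,0,-18,0,0,0]

```text
t: 7.9
tool_pos: [0.5383, -0.2505, 0.198]
tool_rot: [2.726, 1.548, 0.006]
contact_force: [-0.3, 0.5, -0.6]
opening: 0.0848
```

Run:
```python
from h import *
d=img('wrist','w5'); o=ctrl.get_obs(); print(o['tool_pos'],yawof(o),o['opening'],o['contact_force'])
u=np.array([.512,.859,0]);v=np.array([.859,-.512,0]);c=np.array([.511,-.291,.07])
print(proj(d,[c+a*.065*u+b*.022*v for a,b in [(1,1),(-1,1),(-1,-1),(1,-1)]]).round(0).tolist())
cv2.imwrite('pics/w5c.png',cv2.resize(d['color'][130:330,220:420],None,fx=3,fy=3))
```

```text
[ 0.53743162 -0.25001458  0.19600633] -30.801291762911575 0.08482028608844305 [ 0.40396057 -0.14404897 -0.27851923]
[[338.0, 174.0], [336.0, 305.0], [291.0, 305.0], [287.0, 174.0]]
```

View pics/w5c.png

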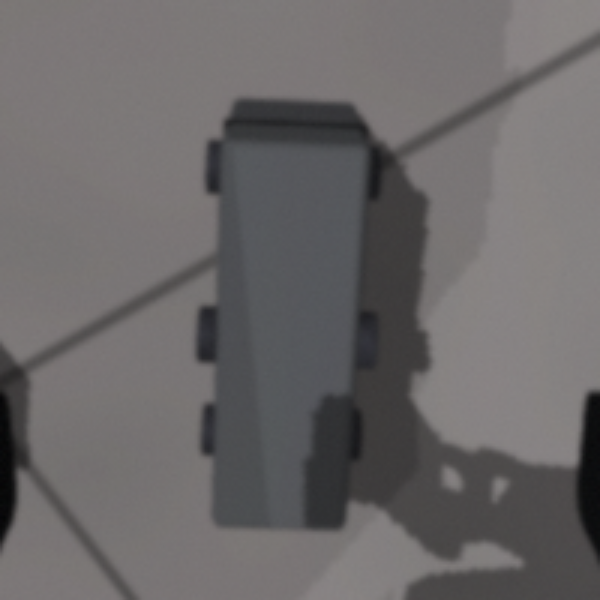

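Run:
```python
from h import *
d=img('wrist'); o=ctrl.get_obs()
C=np.array([onz(d,220+a/3,130+b/3,.07) for a,b in [(223,140),(369,140),(345,528),(212,526)]]); print(C.round(4).tolist())
c=C.mean(0); a=(C[0]+C[1]-C[2]-C[3])/2; yaw=np.degrees(np.arctan2(a[1],a[0])); print(c,yaw,np.linalg.norm(a),np.linalg.norm(C[0]-C[1]),np.linalg.norm(C[2]-C[3]))
u=a/np.linalg.norm(a); B=c-.048*u; print(B); row([B[0],B[1],.016],yaw-90)
row([B[0],B[1],.10],yaw-90)
```

```text
[[0.5287, -0.2285, 0.07], [0.5641, -0.2496, 0.07], [0.4946, -0.3567, 0.07], [0.4583, -0.334, 0.07]]
[ 0.51143499 -0.29219893  0.07      ] 56.65915256430724 0.12724545828441028 0.04120776190876946 0.04273939917905682
[ 0.4850533  -0.33229888  0.07      ]
[-9.74, -0.28, 17.9] [0.03, 0.0, 0.51] rows>= 4.1
[-9.75, -0.26, 9.5] [0.03, 0.0, 0.51] rows>= 2.7
```

Request:
apply_moves:
  rows:
    - [-5,0,2,0,0,0.5]
    - [-9.7,-0.3,4,0,0,0.5]
    - [-9.7,-0.3,8,0,0,0.5]
    - [-9.7,-0.3,12,0,0,0.5]
    - [-9.7,-0.3,15,0,0,0.5]
    - [-9.7,-0.3,17,0,0,0.5]
    - [-9.7,-0.3,17.8,0,0,0.5]
    - [-9.7,-0.3,17.8,0,0,0.5]
    - [-9.7,-0.3,17.8,0,0,0.5]

```text
t: 8.9
tool_pos: [0.4854, -0.332, 0.0173]
tool_rot: [2.762, 1.491, 0.002]
contact_force: [1.2, -0.3, 0.2]
opening: 0.0856
```

Request:
apply_moves:
  rows:
    - [0,0,0,0,0,0]
    - [0,0,0,0,0,0]
    - [0,0,0,0,0,0]
    - [0,0,0,0,0,0]
    - [0,0,0,0,0,0]
    - [0,0,0,0,0,0]
    - [0,0,0,0,0,0]
  grip: 1
  squeeze: 40

```text
t: 9.6
tool_pos: [0.4863, -0.3328, 0.0192]
tool_rot: [2.76, 1.49, 0.003]
contact_force: [-1.5, 0.4, 5.7]
opening: 0.0544
```

Request:
apply_moves:
  rows:
    - [0,0,-0.5,0,0,0]
    - [0,0,-1,0,0,0]
    - [0,0,-1.5,0,0,0]
    - [0,0,-1.5,0,0,0]
    - [0,0,-1.5,0,0,0]

```text
t: 10.1
tool_pos: [0.486, -0.3329, 0.0342]
tool_rot: [2.76, 1.49, 0.002]
contact_force: [-0.7, -0.2, -1.9]
opening: 0.0545
```

Run:
```python
from h import *
F=[]
for i in range(8):
    ctrl.get_image('top'); o=ctrl.get_obs(); F.append(np.r_[o['contact_force'],o['wrist_torque']])
print(o['tool_pos'].round(4),o['opening'],np.mean(F,0).round(3),np.std(F,0).round(2))
```

```text
[ 0.4861 -0.3329  0.0342] 0.054489142298089606 [-0.735 -0.314 -1.486 -0.046  0.121  0.056] [0.56 0.52 0.65 0.03 0.03 0.03]
```

Lifting end B takes about 1.5–1.9 N, so it is the light end, as predicted. I'll raise it in an arc so the heavy end hangs down.

Request:
apply_moves:
  rows:
    - [0.4,0,-0.3,0,0,0]
    - [0.9,0,-0.7,0,0,0]
    - [1.4,0,-1.5,0,0,0]
    - [2.1,0,-2.4,0,0,0]
    - [2.9,0,-3.3,0,0,0]
    - [4.1,0,-4.3,0,0,0]
    - [5.4,0,-5.2,0,0,0]
    - [6.6,0,-5.8,0,0,0]
    - [7.8,0,-6.4,0,0,0]
    - [7.8,0,-7,0,0,0]
    - [7.8,0,-8,0,0,0]
    - [7.8,0,-9.5,0,0,0]
    - [7.8,0,-11,0,0,0]
    - [7.8,0,-13,0,0,0]
    - [7.8,0,-15,0,0,0]
    - [7.8,0,-17,0,0,0]
    - [7.8,0,-18,0,0,0]
    - [7.8,0,-18,0,0,0]

```text
t: 12.3
tool_pos: [0.5292, -0.2681, 0.2171]
tool_rot: [2.756, 1.487, 0.006]
contact_force: [0.3, -1.4, -5.7]
opening: 0.0545
```

Run:
```python
from h import *
d=img('scene','s6')
cv2.imwrite('pics/s6c.png',cv2.resize(d['color'][60:260,120:380],None,fx=2.9,fy=2.9))
o=ctrl.get_obs(); print(o['tool_pos'],yawof(o),o['contact_force'],o['opening'])
```

```text
[ 0.52840897 -0.26758208  0.21519212] -33.30677319828933 [-1.04450939 -1.19592132 -6.75738813] 0.05433975324345824
```

View pics/s6c.png

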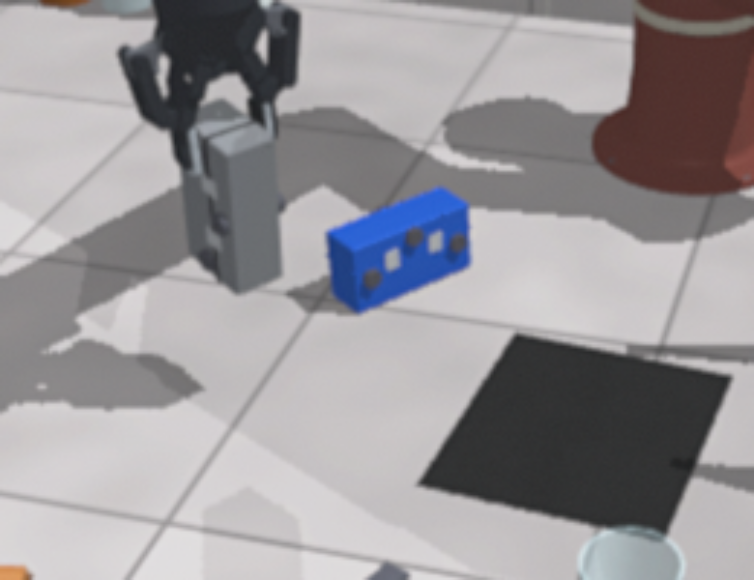

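Run:
```python
from h import *
row([.5395,-.004,.215],-100)
```

```text
[22.64, -13.55, -0.11] [0.08, -0.03, 13.34] rows>= 7.8
```

Request:
apply_moves:
  rows:
    - [0.3,-0.2,0,0,0,0.3]
    - [1,-0.6,0,0,0,0.8]
    - [2.2,-1.3,0,0,0,1.5]
    - [3.6,-2.2,0,0,0,2.3]
    - [5.2,-3.1,0,0,0,3.2]
    - [6.9,-4.1,0,0,0,4.1]
    - [8.7,-5.2,0,0,0,5.1]
    - [10.5,-6.3,0,0,0,6.1]
    - [12.3,-7.4,0,0,0,7.2]
    - [14.1,-8.4,0,0,0,8.3]
    - [15.9,-9.5,0,0,0,9.4]
    - [17.7,-10.6,0,0,0,10.4]
    - [19.3,-11.6,0,0,0,11.4]
    - [20.7,-12.4,0,0,0,12.2]
    - [21.8,-13.1,0,0,0,12.9]
    - [22.4,-13.4,0,0,0,13.2]
    - [22.6,-13.5,0,0,0,13.3]
    - [22.6,-13.5,0,0,0,13.3]
    - [22.6,-13.5,0,0,0,13.3]
    - [22.6,-13.5,0,0,0,13.3]

```text
t: 14.35
tool_pos: [0.5396, -0.005, 0.2136]
tool_rot: [3.125, -0.269, 0.008]
contact_force: [-0.1, -0.9, -5.5]
opening: 0.0548
```

Run:
```python
from h import *
d=img('scene','s7')
cv2.imwrite('pics/s7c.png',cv2.resize(d['color'][30:280,220:480],None,fx=2.4,fy=2.4))
o=ctrl.get_obs(); print(o['tool_pos'],yawof(o),o['contact_force'],o['opening'])
```

```text
[ 0.53963468 -0.00500112  0.21373073] -99.83392865130091 [-0.0843987  -0.08357885 -5.42494099] 0.0542513759741531
```

View pics/s7c.png

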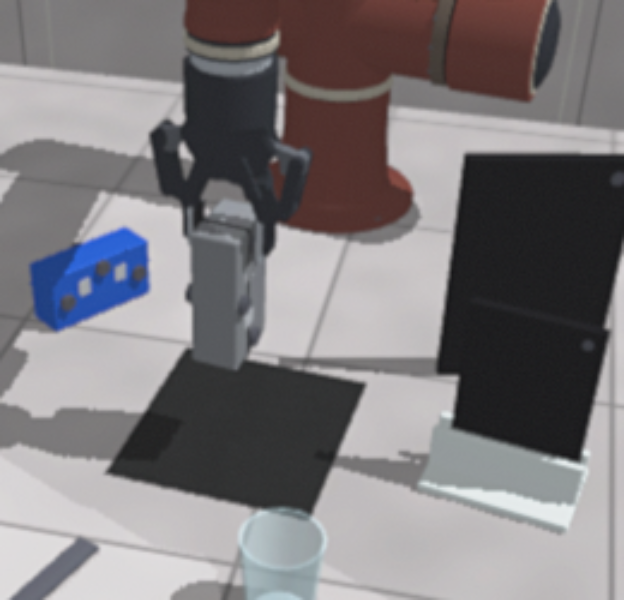

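Request:
apply_moves:
  rows:
    - [0,0,1,0,0,0]
    - [0,0,3,0,0,0]
    - [0,0,5.5,0,0,0]
    - [0,0,7.5,0,0,0]
    - [0,0,9,0,0,0]
    - [0,0,9.8,0,0,0]
    - [0,0,10.2,0,0,0]
    - [0,0,10.4,0,0,0]
    - [0,0,10.6,0,0,0]
    - [0,0,10.6,0,0,0]
    - [0,0,10.6,0,0,0]

```text
t: 15.5
tool_pos: [0.5406, -0.0056, 0.1085]
tool_rot: [3.125, -0.269, 0.011]
contact_force: [0.2, 0.4, -5.5]
opening: 0.0542
```

Request:
apply_moves:
  rows:
    - [0,0,0.2,0,0,0]
    - [0,0,0.4,0,0,0]
    - [0,0,0.4,0,0,0]
    - [0,0,0.4,0,0,0]

```text
t: 15.9
tool_pos: [0.5406, -0.0056, 0.1043]
tool_rot: [3.125, -0.269, 0.01]
contact_force: [-0.0, -0.0, -5.9]
opening: 0.0547
```

Request:
apply_moves:
  rows:
    - [0,0,0.1,0,0,0]
    - [0,0,0.2,0,0,0]
    - [0,0,0.3,0,0,0]
    - [0,0,0.3,0,0,0]
    - [0,0,0.3,0,0,0]

```text
t: 16.4
tool_pos: [0.5405, -0.0056, 0.1012]
tool_rot: [3.125, -0.269, 0.01]
contact_force: [0.2, -0.2, -5.7]
opening: 0.0545
```

Run:
```python
from h import *
for i in range(3):
    d=img('scene','s8'); o=ctrl.get_obs(); print(o['tool_pos'],o['contact_force'],o['opening'])
cv2.imwrite('pics/s8c.png',cv2.resize(d['color'][80:260,240:440],None,fx=3.2,fy=3.2))
```

```text
[ 0.54057943 -0.00560754  0.10134786] [-0.25458317 -0.17376836 -5.8587348 ] 0.054756355380385015
[ 0.54059281 -0.005612    0.10134255] [ 0.43406392  0.06846671 -5.83632871] 0.05464435675043696
[ 0.54061467 -0.00564769  0.101412  ] [-0.03873537 -1.01173357 -6.76062273] 0.05473549165743525
```

View pics/s8c.png

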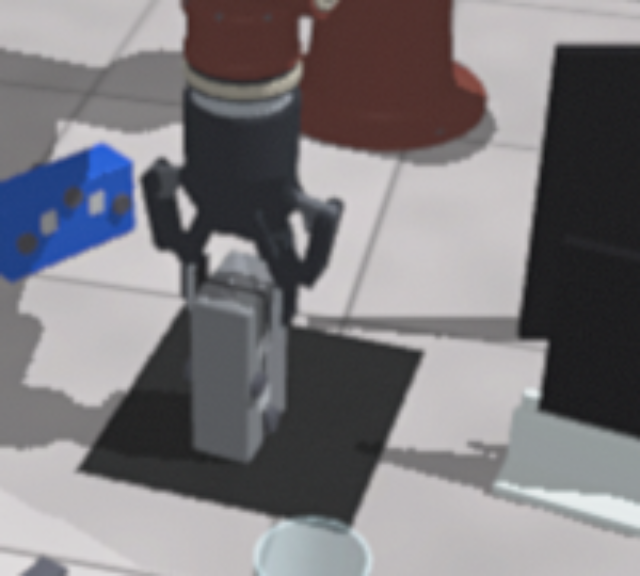

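Still hanging, with the full weight on the gripper. I'll lower further in 1 mm steps.

Request:
apply_moves:
  rows:
    - [0,0,0.1,0,0,0]
    - [0,0,0.2,0,0,0]
    - [0,0,0.2,0,0,0]

```text
t: 16.85
tool_pos: [0.5412, -0.0057, 0.1004]
tool_rot: [3.125, -0.269, 0.012]
contact_force: [-1.1, 0.4, 0.6]
opening: 0.0546
```

Request:
apply_moves:
  rows:
    - [0,0,0.1,0,0,0]
    - [0,0,0.2,0,0,0]
    - [0,0,0.2,0,0,0]

```text
t: 17.15
tool_pos: [0.5426, -0.0059, 0.1007]
tool_rot: [3.125, -0.269, 0.017]
contact_force: [-3.3, -0.5, 6.7]
opening: 0.0547
```

Request:
apply_moves:
  rows:
    - [-0.0,0,0,0,0,0]
    - [0,0,0.0,0,0,0]

```text
t: 17.35
tool_pos: [0.5425, -0.0059, 0.1005]
tool_rot: [3.125, -0.269, 0.017]
contact_force: [-1.9, -0.1, -1.3]
opening: 0.0548
```

Request:
apply_moves:
  rows:
    - [0,0,0,0,0,0]
    - [0,0,0,0,0,0]
    - [0,0,0,0,0,0]
    - [0,0,0,0,0,0]
    - [0,0,0,0,0,0]
    - [0,0,0,0,0,0]
    - [0,0,0,0,0,0]
  grip: 0

```text
t: 18.05
tool_pos: [0.5425, -0.0059, 0.1006]
tool_rot: [3.125, -0.269, 0.017]
contact_force: [0.8, -0.2, -0.2]
opening: 0.0855
```

Run:
```python
from h import *
d=img('scene','s9'); o=ctrl.get_obs(); print(o['tool_pos'],o['contact_force'],o['opening'])
cv2.imwrite('pics/s9c.png',cv2.resize(d['color'][80:260,240:440],None,fx=3.2,fy=3.2))
```

```text
[ 0.54243886 -0.00589942  0.10051646] [-0.60700634  0.22042468  0.11220851] 0.08516778625550145
```

View pics/s9c.png

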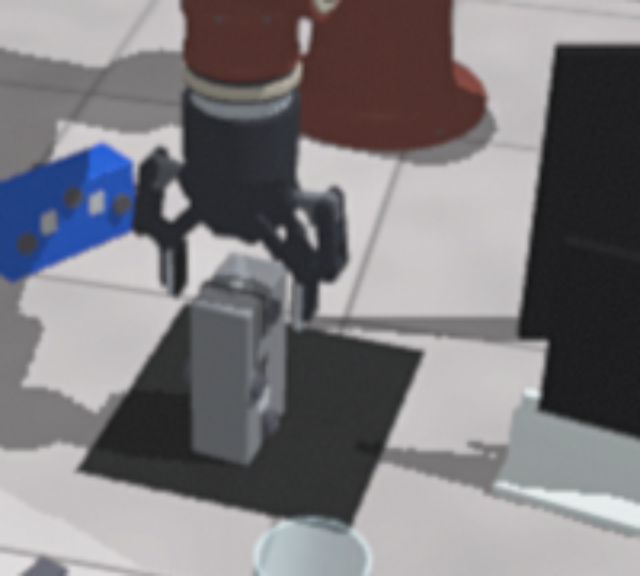

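The case stands released on the mat. I'll retreat straight up and image it.

Request:
apply_moves:
  rows:
    - [0,0,-2,0,0,0]
    - [0,0,-5,0,0,0]
    - [0,0,-10,0,0,0]
    - [0,0,-15,0,0,0]
    - [0,0,-20,0,0,0]
    - [0,0,-25,0,0,0]
    - [0,0,-25,0,0,0]

```text
t: 18.8
tool_pos: [0.5427, -0.0047, 0.3607]
tool_rot: [3.124, -0.268, 0.042]
contact_force: [-0.3, 0.4, 0.9]
opening: 0.0852
```

Run:
```python
from h import *
d=img('scene','s10'); w=img('wrist','w10'); o=ctrl.get_obs(); print(o['tool_pos'],o['q'].round(2))
cv2.imwrite('pics/s10c.png',cv2.resize(d['color'][130:240,270:350],None,fx=5,fy=5,interpolation=cv2.INTER_NEAREST))
row([.52,.2,.40],-11.8); row([.5339,.2624,.156],-11.8)
```

```text
[ 0.54054073 -0.00446721  0.35259113] [-0.14 -0.2   1.66 -0.    1.67  1.6 ]
[-5.44, -19.78, -4.9] [0.17, -0.1, -17.6] rows>= 10.2
[-5.5, -26.26, 19.47] [0.17, -0.1, -17.6] rows>= 10.2
```

View pics/s10c.png

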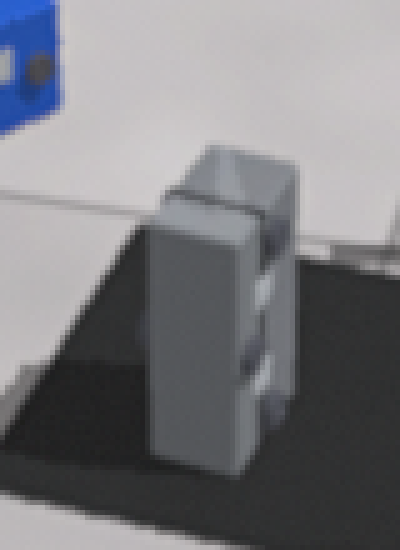

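View pics/w10.png

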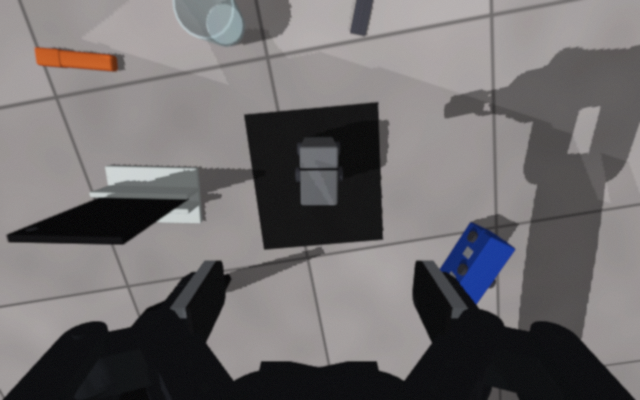

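Run:
```python
from h import *
w=img('wrist')
C=np.array([onz(w,a,b,.133) for a,b in [(299,143.5),(338.5,143.5),(338,206.5),(301,207)]])
print(C.round(4).tolist(),C.mean(0)); a=(C[0]+C[1]-C[2]-C[3])/2; print(np.degrees(np.arctan2(a[1],a[0])),np.linalg.norm(a),np.linalg.norm(C[0]-C[1]))
row([.5339,.2624,.33],-11.8)
```

```text
[[0.5791, 0.0081, 0.133], [0.5715, -0.0351, 0.133], [0.4993, -0.0233, 0.133], [0.5062, 0.0196, 0.133]] [ 0.53903713 -0.00765338  0.133     ]
-9.151462949847899 0.07345512823490738 0.04381583485794163
[-5.16, -26.19, 1.84] [0.13, -0.06, -17.61] rows>= 10.2
```

Request:
apply_moves:
  rows:
    - [-5,-26,2,0,0,-17.6]
    - [-5,-26,2,0,0,-17.6]
    - [-5,-26,2,0,0,-17.6]
    - [-5,-26,2,0,0,-17.6]
    - [-5,-26,2,0,0,-17.6]
    - [-5,-26,2,0,0,-17.6]
    - [-5,-26,2,0,0,-17.6]
    - [-5,-26,2,0,0,-17.6]
    - [-5,-26,2,0,0,-17.6]
    - [-5,-26,2,0,0,-17.6]
    - [-5,-26,2,0,0,-17.6]
    - [-5,-26,2,0,0,-17.6]
    - [-5,-26,2,0,0,-17.6]

```text
t: 20.25
tool_pos: [0.5345, 0.26, 0.3262]
tool_rot: [2.432, 1.974, 0.001]
contact_force: [-0.2, 0.2, -0.4]
opening: 0.0851
```

Run:
```python
from h import *
d=img('wrist','w11'); o=ctrl.get_obs(); print(o['tool_pos'],yawof(o),o['q'].round(2))
t=img('top','t11'); cv2.imwrite('pics/t11c.png',cv2.resize(t['color'][170:280,180:380],None,fx=4,fy=4))
```

```text
[0.53467002 0.26002612 0.32676632] -11.872195095230726 [ 0.33 -0.06  1.57 -0.01  1.63  0.54]
```

View pics/w11.png

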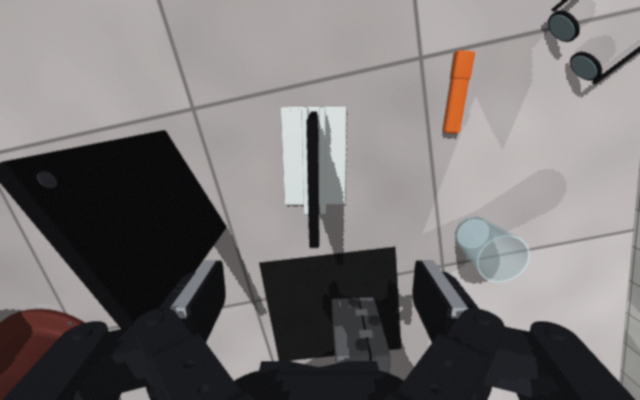

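View pics/t11c.png

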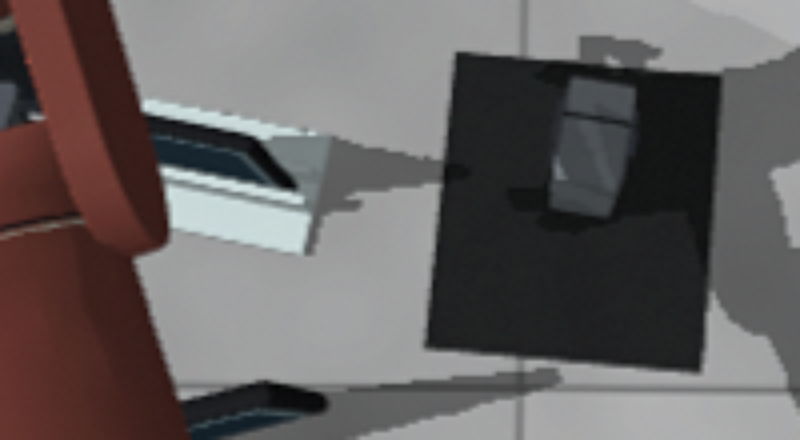

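Run:
```python
from h import *
d=img('wrist'); im=d['color']
m=np.zeros(im.shape[:2],np.uint8); m[100:252,300:325]=(im[100:252,300:325].max(2)<42)*255
for v in (115,125,140,160,180,200,220,240,246): 
    x=np.where(m[v])[0]; print(v,x.min(),x.max(), im[v,300:326,1].tolist() if v in(125,200) else '')
ys=np.where(m.any(1))[0]; print(ys.min(),ys.max())
A=onz(d,313.5,ys.min(),.19);B=onz(d,314,ys.max(),.19); print(A,B,np.linalg.norm(A-B),(A+B)/2, np.degrees(np.arctan2(*(A-B)[[1,0]])))
```

```text
115 309 315 
125 308 316 [213, 205, 212, 217, 212, 182, 110, 42, 21, 21, 20, 22, 21, 20, 18, 20, 31, 66, 110, 157, 199, 217, 219, 210, 183, 148]
140 308 316 
160 308 316 
180 308 316 
200 309 317 [216, 215, 210, 206, 210, 213, 190, 125, 52, 23, 20, 18, 20, 18, 19, 19, 18, 38, 71, 103, 119, 124, 124, 125, 123, 121]
220 309 317 
240 310 317 
246 311 316 
113 246
[0.54611336 0.32377105 0.19      ] [0.52107206 0.20520564 0.19      ] 0.12118094668067217 [0.53359271 0.26448835 0.19      ] 78.07425428960549
```

Run:
```python
from h import *
row([.5336,.2645,.158],-11.9)
```

```text
[0.48, -0.38, 16.96] [0.11, 0.05, 0.01] rows>= 3.4
```

Request:
apply_moves:
  rows:
    - [0.5,-0.3,4,0.1,0,0]
    - [0.5,-0.3,8,0.1,0,0]
    - [0.5,-0.3,11,0.1,0,0]
    - [0.5,-0.3,14,0.1,0,0]
    - [0.5,-0.3,16,0.1,0,0]
    - [0.5,-0.3,17,0.1,0,0]
    - [0.5,-0.3,17,0.1,0,0]
    - [0.5,-0.3,17,0.1,0,0]

```text
t: 21.2
tool_pos: [0.5351, 0.2648, 0.1588]
tool_rot: [2.436, 1.977, -0.002]
contact_force: [0.1, -0.2, -0.1]
opening: 0.0855
```

Request:
apply_moves:
  rows:
    - [0,0,0,0,0,0]
    - [0,0,0,0,0,0]
    - [0,0,0,0,0,0]
    - [0,0,0,0,0,0]
    - [0,0,0,0,0,0]
    - [0,0,0,0,0,0]
    - [0,0,0,0,0,0]
    - [0,0,0,0,0,0]
    - [0,0,0,0,0,0]
    - [0,0,0,0,0,0]
  grip: 1
  squeeze: 50

```text
t: 22.2
tool_pos: [0.5347, 0.2649, 0.159]
tool_rot: [2.436, 1.978, -0.003]
contact_force: [-5.7, -0.8, 6.0]
opening: 0.0086
```

Run:
```python
from h import *
d=img('wrist','w12'); s=img('scene','s12'); o=ctrl.get_obs(); print(o['tool_pos'],yawof(o),o['contact_force'],o['opening'])
```

```text
[0.53475132 0.26490973 0.15904915] -11.853581633946991 [-4.53329636  0.42977523  5.40949107] 0.00912505634812471
```

View pics/s12.png

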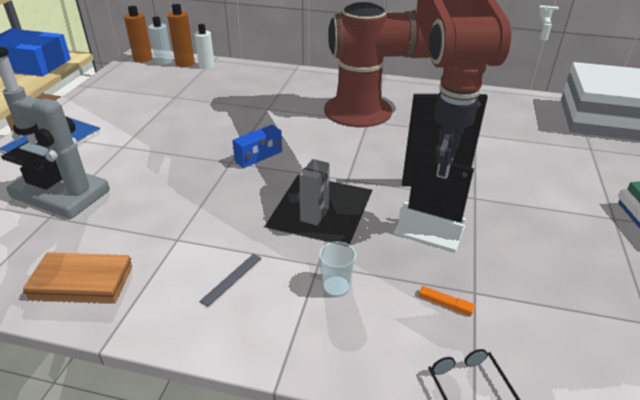

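Gripped; the opening is 9 mm for a 10 mm slab. Lifting straight up out of the slot.

Request:
apply_moves:
  rows:
    - [0,0,-1,0,0,0]
    - [0,0,-2.5,0,0,0]
    - [0,0,-4.5,0,0,0]
    - [0,0,-7,0,0,0]
    - [0,0,-10,0,0,0]
    - [0,0,-13,0,0,0]
    - [0,0,-16,0,0,0]
    - [0,0,-18,0,0,0]
    - [0,0,-18,0,0,0]

```text
t: 23.2
tool_pos: [0.5366, 0.266, 0.3446]
tool_rot: [2.434, 1.975, 0.011]
contact_force: [-0.2, -0.4, -2.4]
opening: 0.0095
```

Run:
```python
from h import *
s=img('scene','s13'); o=ctrl.get_obs(); print(o['tool_pos'],yawof(o),o['contact_force'],o['opening'])
row([.495,0,.34],-9.5,12)
```

```text
[0.53572852 0.26567513 0.34160221] -11.879882761957912 [ 0.37562459  0.07615958 -2.63266006] 0.009236486093742342
[-26.84, 1.48, 0.2] [2.47, -0.03, -0.48] rows>= 5.4
```

View pics/s13.png

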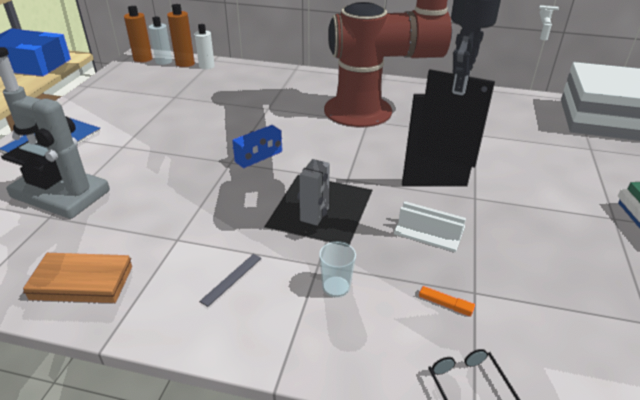

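Request:
apply_moves:
  rows:
    - [-1,0.1,0,0.1,0,0]
    - [-3,0.2,0,0.3,0,0]
    - [-6,0.4,0,0.6,0,-0.1]
    - [-9,0.6,0,0.9,0,-0.2]
    - [-12,0.8,0,1.2,0,-0.2]
    - [-15,1,0,1.5,0,-0.3]
    - [-18,1.1,0,1.8,0,-0.3]
    - [-21,1.2,0,2,0,-0.4]
    - [-24,1.4,0,2.3,0,-0.4]
    - [-26,1.5,0,2.45,0,-0.5]
    - [-26.8,1.5,0,2.45,0,-0.5]
    - [-26.8,1.5,0,2.45,0,-0.5]
    - [-26.8,1.5,0,2.45,0,-0.5]

```text
t: 24.55
tool_pos: [0.495, 0.0008, 0.3414]
tool_rot: [-2.268, -1.924, 0.197]
contact_force: [-0.2, 0.2, -2.8]
opening: 0.0093
```

Run:
```python
from h import *
s=img('scene','s14'); o=ctrl.get_obs(); print(o['tool_pos'],yawof(o),o['contact_force'],o['opening'],np.degrees(np.arccos(-R.from_rotvec(o['tool_rot']).as_matrix()[2,2])))
row([.495,0,.20],-9.5,12);row([.495,0,.16],-9.5,12)
d=s
c=np.array([.539,-.0077,0]);n=np.array([.986,-.165,0]);l=np.array([.165,.986,0])
# predicted tablet corners (front/back bottom) from tool pose
M=R.from_rotvec(o['tool_rot']).as_matrix(); P=o['tool_pos']
print(proj(s,[P+M@[a,b,z] for a in(-.06,.06) for z in (.149,-.031) for b in (.005,)]).round(0).tolist())
```

```text
[0.49512853 0.00106244 0.34167356] -9.310377558035812 [-0.17193919  0.56158014 -3.09272031] 0.009361735734331614 11.912732716362994
[-0.16, 2.93, 13.86] [0.02, -0.03, 0.04] rows>= 2.8
[-0.17, 3.75, 17.77] [0.02, -0.03, 0.04] rows>= 3.6
[[302.0, 122.0], [293.0, 51.0], [353.0, 133.0], [350.0, 61.0]]
```

View pics/s14.png

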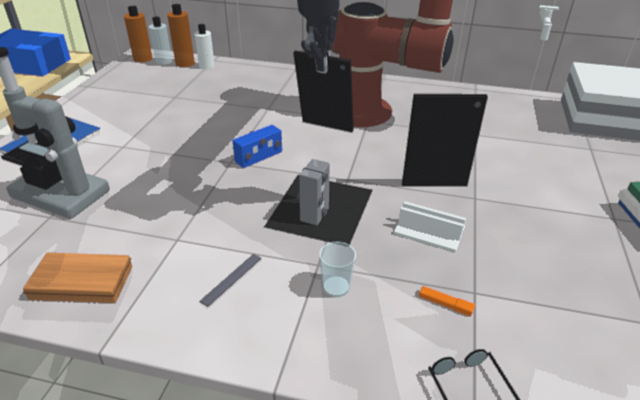

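Request:
apply_moves:
  rows:
    - [0,0.5,2,0,0,0]
    - [-0.1,1,5,0,0,0]
    - [-0.1,1.7,8,0,0,0]
    - [-0.2,2.3,11,0,0,0]
    - [-0.2,2.9,13.9,0,0,0]
    - [-0.2,3.3,15.8,0,0,0]
    - [-0.2,3.5,17,0,0,0]
    - [-0.2,3.7,17.8,0,0,0]
    - [-0.2,3.7,17.8,0,0,0]
    - [-0.2,3.7,17.8,0,0,0]

```text
t: 25.6
tool_pos: [0.4951, -0.0001, 0.1609]
tool_rot: [-2.268, -1.927, 0.195]
contact_force: [0.5, 0.2, -2.2]
opening: 0.0089
```

Run:
```python
from h import *
s=img('scene','s15'); t=img('top','t15'); w=img('wrist','w15');o=ctrl.get_obs(); print(o['tool_pos'],yawof(o),o['contact_force'],o['opening'],np.degrees(np.arccos(-R.from_rotvec(o['tool_rot']).as_matrix()[2,2])))
M=R.from_rotvec(o['tool_rot']).as_matrix(); P=o['tool_pos']; print('bottom',P+M@[0,0,.149])
row([.499,0,.1505],-9.5,12)
a=cv2.resize(s['color'][100:260,250:400],None,fx=3,fy=3); b=cv2.resize(t['color'][170:280,260:380],None,fx=3,fy=3)
b=cv2.copyMakeBorder(b,0,a.shape[0]-b.shape[0],0,0,cv2.BORDER_CONSTANT); cv2.imwrite('pics/m15.png',np.hstack([a,b])[:, :800])
```

```text
[ 4.95213216e-01 -3.02097628e-04  1.61193548e-01] -9.307144023981584 [-0.10351034  0.09479216 -2.86710224] 0.009150462627187597 11.774397211959354
bottom [0.46530084 0.00514745 0.01532871]
[0.09, 0.58, 0.97] [0.05, -0.03, 0.04] rows>= 0.2
```

View pics/m15.png

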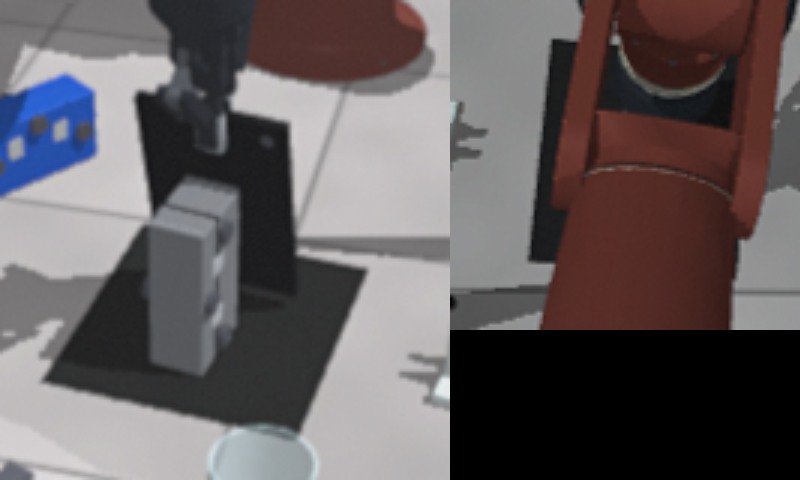

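View pics/w15.png

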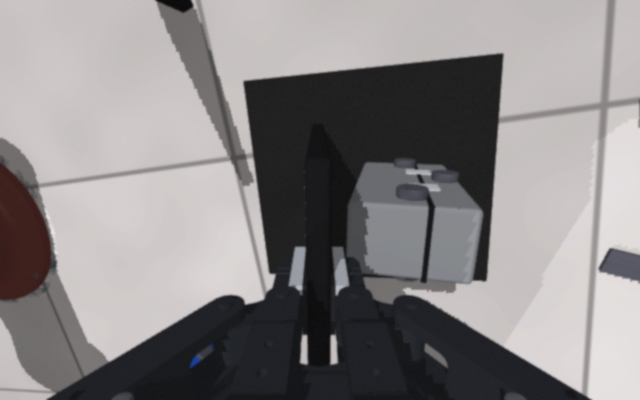

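Run:
```python
from h import *
w=cv2.imread('pics/w15.png'); cv2.imwrite('pics/w15c.png',cv2.resize(w[140:300,280:500],None,fx=3.6,fy=3.6))
```

```text
(no output)
```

View pics/w15c.png

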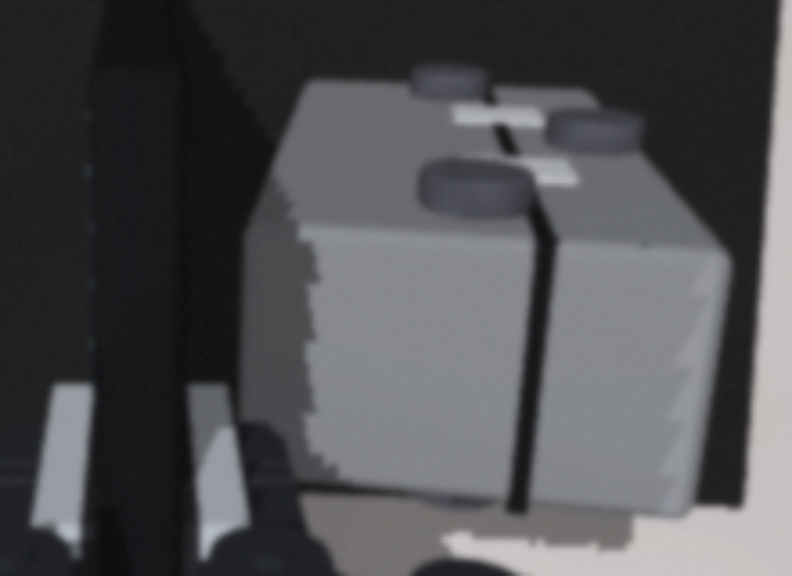

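Run:
```python
from h import *
w=img('wrist'); o=ctrl.get_obs()
C=[onz(w,280+a/3.6,140+b/3.6,.133) for a,b in [(245,228),(728,250),(690,515),(241,440)]]
n=np.array([np.cos(np.radians(-9.5)),np.sin(np.radians(-9.5))]);c0=np.array([.539,-.0077]);l=np.array([-n[1],n[0]])
for c in C: print(c.round(4),((c[:2]-c0)@n).round(4),((c[:2]-c0)@l).round(4))
e=(C[1]-C[0]); print(np.degrees(np.arctan2(e[1],e[0])),np.linalg.norm(e)); e=C[0]-C[3]; print(np.degrees(np.arctan2(e[1],e[0]))-90)
M=R.from_rotvec(o['tool_rot']).as_matrix()
# back plane of tablet at z=.133
P=o['tool_pos']+M@[0,.005,0]; z=M[:,2]; Q=P+z*((.133-P[2])/z[2]); print('tab back at .133 s=',(Q[:2]-c0)@n)
```

```text
[0.51   0.0194 0.133 ] -0.0331 0.0219
[0.5767 0.0095 0.133 ] 0.0343 0.0232
[ 0.5704 -0.0318  0.133 ] 0.035 -0.0186
[ 0.5046 -0.0157  0.133 ] -0.0326 -0.0135
-8.41873189968427 0.06741843921069111
-8.817241729950169
tab back at .133 s= -0.045288072278938746
```

Request:
apply_moves:
  rows:
    - [0,0.3,0.2,0,0,0]
    - [0,0.5,0.5,0,0,0]
    - [0,0.6,0.8,0,0,0]
    - [0,0.6,0.9,0,0,0]
    - [0,0.6,0.95,0,0,0]
    - [0,0.6,0.95,0,0,0]

```text
t: 26.4
tool_pos: [0.4988, -0.0009, 0.1503]
tool_rot: [-2.268, -1.926, 0.195]
contact_force: [0.8, -0.3, -2.4]
opening: 0.0091
```

Run:
```python
from h import *
s=img('scene','s16'); w=img('wrist','w16');o=ctrl.get_obs(); 
M=R.from_rotvec(o['tool_rot']).as_matrix(); P=o['tool_pos']; print('bottom',P+M@[0,0,.149],o['contact_force'])
n=np.array([np.cos(np.radians(-9.5)),np.sin(np.radians(-9.5))]);c0=np.array([.539,-.0077])
P=P+M@[0,.005,0]; z=M[:,2]; Q=P+z*((.133-P[2])/z[2]); print('tab back at .133 s=',(Q[:2]-c0)@n)
a=cv2.resize(s['color'][100:260,250:400],None,fx=3,fy=3); b=cv2.resize(w['color'][120:280,280:400],None,fx=2.8,fy=3)
cv2.imwrite('pics/m16.png',np.hstack([a,b]))
```

```text
bottom [0.46902567 0.00456348 0.00465273] [ 0.39931819 -0.18078484 -4.11640725]
tab back at .133 s= -0.0391439216873726
```

View pics/m16.png

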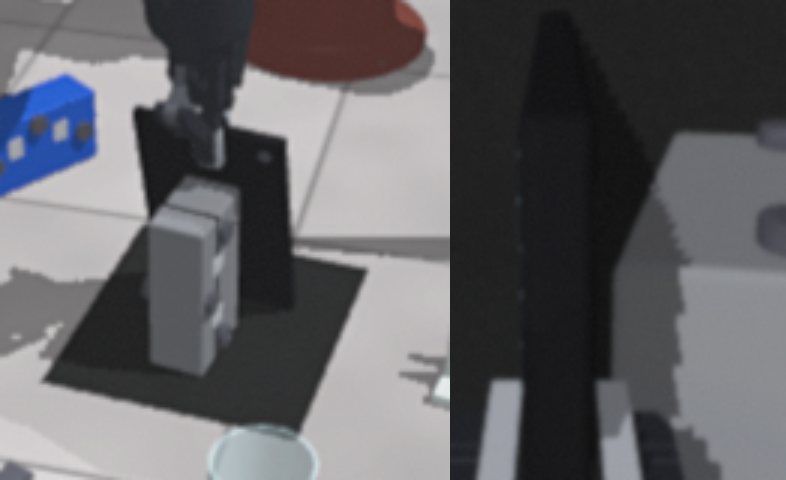

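Request:
apply_moves:
  rows:
    - [0,0.05,0.05,0,0,0]
    - [0,0.1,0.1,0,0,0]
    - [0,0.1,0.15,0,0,0]
    - [0,0.1,0.15,0,0,0]

```text
t: 26.9
tool_pos: [0.5, -0.0009, 0.1497]
tool_rot: [-2.269, -1.927, 0.194]
contact_force: [-0.5, 2.6, 1.7]
opening: 0.0093
```

Run:
```python
from h import *
for i in range(4): ctrl.get_image('scene');o=ctrl.get_obs(); print(o['tool_pos'].round(4),o['contact_force'].round(2),o['wrist_torque'].round(2))
```

```text
[ 0.5    -0.0009  0.1497] [0.24 0.84 2.89] [ 0.18  0.35 -0.14]
[ 0.5    -0.0009  0.1497] [-0.67  0.71  3.46] [ 0.14  0.35 -0.05]
[ 0.5    -0.0009  0.1497] [-0.17  1.01  4.25] [ 0.23  0.33 -0.09]
[ 0.5    -0.0009  0.1497] [0.3  1.51 4.37] [ 0.2   0.37 -0.1 ]
```

The bottom edge is on the mat: the vertical force went from -3 N to +3 N. Releasing.

Request:
apply_moves:
  rows:
    - [0,0,0,0,0,0]
    - [0,0,0,0,0,0]
    - [0,0,0,0,0,0]
    - [0,0,0,0,0,0]
    - [0,0,0,0,0,0]
    - [0,0,0,0,0,0]
    - [0,0,0,0,0,0]
    - [0,0,0,0,0,0]
    - [0,0,0,0,0,0]
    - [0,0,0,0,0,0]
  grip: 0

```text
t: 28.1
tool_pos: [0.5, -0.0009, 0.1497]
tool_rot: [-2.269, -1.927, 0.194]
contact_force: [-0.7, 0.3, -0.4]
opening: 0.0855
```

Run:
```python
from h import *
s=img('scene','s17'); w=img('wrist','w17');o=ctrl.get_obs(); print(o['tool_pos'],o['contact_force'],o['opening'])
a=cv2.resize(s['color'][100:260,250:400],None,fx=3,fy=3); b=cv2.resize(w['color'][120:280,280:400],None,fx=2.8,fy=3)
cv2.imwrite('pics/m17.png',np.hstack([a,b]))
```

```text
[ 0.50004306 -0.00090877  0.14969771] [-0.83963958 -0.29503669  0.13272304] 0.0853039287799955
```

View pics/m17.png

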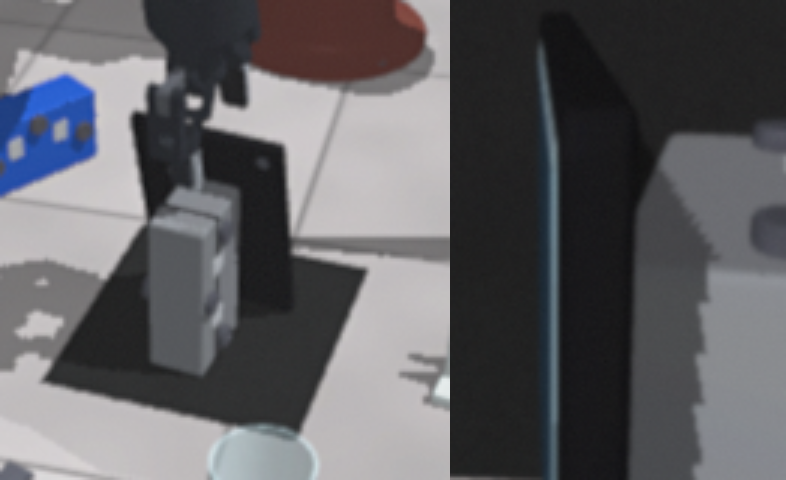

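The tablet now rests against the case's near top edge. I'll retreat along the tool axis.

Request:
apply_moves:
  rows:
    - [0,0,-1,0,0,0]
    - [0,0,-3,0,0,0]
    - [0,0,-6,0,0,0]
    - [0,0,-10,0,0,0]
    - [0,0,-15,0,0,0]
    - [0,0,-18,0,0,0]
    - [0,0,-18,0,0,0]

```text
t: 28.9
tool_pos: [0.5387, -0.008, 0.3331]
tool_rot: [-2.276, -1.933, 0.183]
contact_force: [-0.1, -0.6, 0.1]
opening: 0.0856
```

Run:
```python
from h import *
s=img('scene','s18'); w=img('wrist','w18');o=ctrl.get_obs(); print(o['tool_pos'],o['q'].round(2))
row([.42,-.25,.45],-9.5,0)
cv2.imwrite('pics/s18c.png',cv2.resize(s['color'][100:260,250:400],None,fx=4,fy=3.7))
```

```text
[ 0.53650413 -0.00760507  0.32716465] [-0.16 -0.06  1.58  0.01  1.83  0.01]
[-25.76, -9.89, -10.61] [-2.32, -0.04, 0.03] rows>= 5.9
```

View pics/s18c.png

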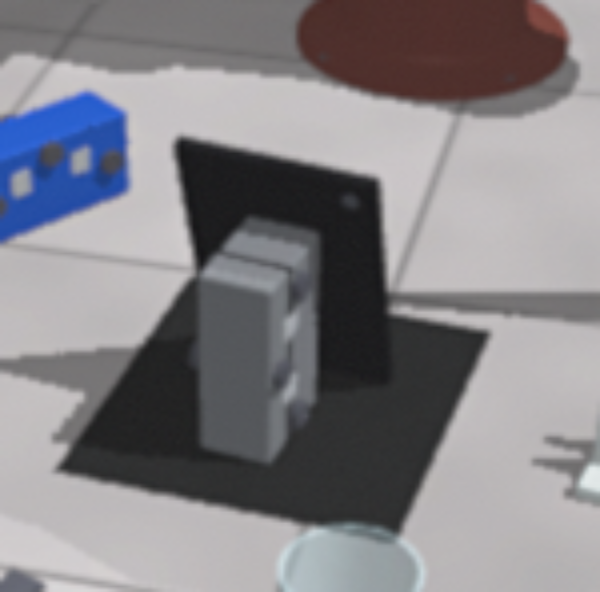

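View pics/w18.png

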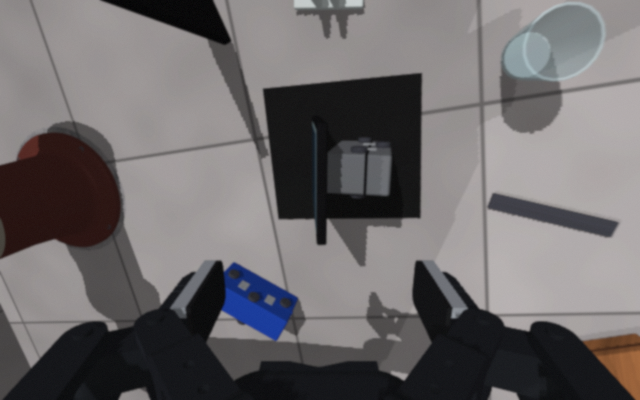

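Request:
apply_moves:
  rows:
    - [0,0,-5,0,0,0]
    - [0,0,-10,0,0,0]
    - [-5,-1,-11,-0.5,0,0]
    - [-20,-5,-11,-2,0,0]
    - [-26,-8,-11,-2.3,0,0]
    - [-26,-8,-11,-2.3,0,0]
    - [-26,-8,-11,-2.3,0,0]
    - [-26,-8,-11,-2.3,0,0]
    - [-26,-8,-11,-2.3,0,0]
    - [-26,-8,-11,-2.3,0,0]
    - [-26,-8,-11,-2.3,0,0]

```text
t: 30.1
tool_pos: [0.439, -0.2545, 0.4489]
tool_rot: [-2.389, -2.031, -0.003]
contact_force: [0.0, 0.3, 0.5]
opening: 0.0854
```

Run:
```python
from h import *
s=img('scene','s19'); t=img('top','t19')
b=cv2.imread('pics/s18.png'); print('scene change in stand area',np.abs(s['color'][130:250,265:375].astype(int)-b[130:250,265:375]).mean())
cv2.imwrite('pics/t19c.png',cv2.resize(t['color'][90:290,190:400],None,fx=3.5,fy=3))
# scene: tablet top corners and bottom-right corner
for n,u,v in [('topL',178,138),('topR',378,182),('botR',390,382)]:
    print(n,(250+u/4,100+v/3.7))
for n,m0 in [('t','top1'),('s','scene1')]:
    pass
A=cv2.imread('pics/top1.png').astype(int)
for n,(x0,x1,y0,y1) in dict(beaker=(275,312,115,158),marker=(200,248,132,158),ruler=(348,380,106,162)).items():
    print(n,np.abs(A[y0:y1,x0:x1]-t['color'][y0:y1,x0:x1]).mean().round(2))
```

```text
scene change in stand area 5.617828282828283
topL (294.5, 137.2972972972973)
topR (344.5, 149.1891891891892)
botR (347.5, 203.24324324324323)
beaker 6.57
marker 6.19
ruler 6.71
```

View pics/t19c.png

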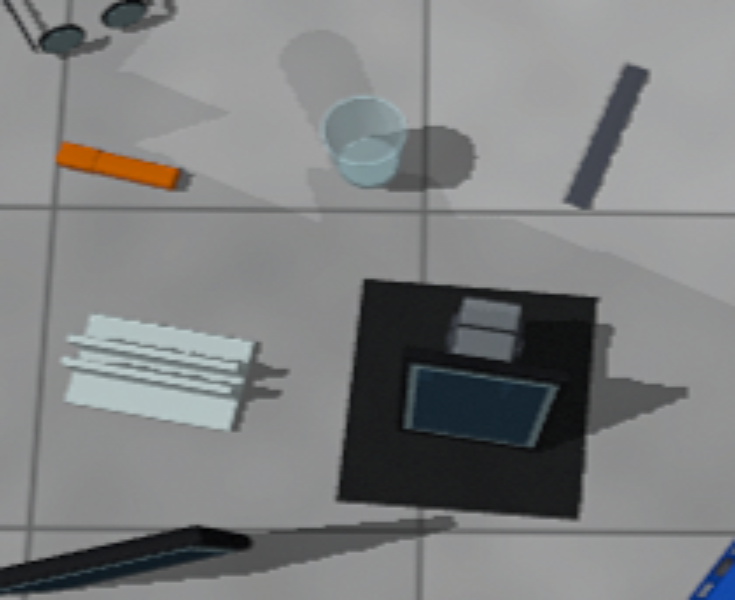

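Run:
```python
from h import *
s=img('scene'); t=img('top')
A=tri(t,(190+407/3.5-.4,90+350/3-.4),s,(344.3,149)); B=tri(t,(190+568/3.5-.4,90+375/3-.4),s,(294.5,137.2)); print(A.round(4),B.round(4),np.linalg.norm(A-B))
m=(A+B)/2; n=np.array([.986,-.165]); bot=onz(s,347.5,203.2,.004); print(bot, 'top adv', (A-bot)[:2]@n, 'lean',np.degrees(np.arctan2((A-bot)[:2]@n,(A-bot)[2])))
o=ctrl.get_obs(); print(o['t'],np.abs(o['dq']).max())
```

```text
[0.5213 0.0541 0.1778] [ 0.5016 -0.0606  0.1784] 0.11643292507894891
[0.48228503 0.06276688 0.004     ] top adv 0.03992540826534724 lean 12.935403590379249
30.3 0.0052217341387218365
```

The tablet's top is at z≈0.178, which fits a lean of about 13–14°. The case is upright on the mat, and the bystanders look unchanged. Handing in.

Run:
```python
from station import ctrl
print(ctrl.finish_job())
```

```text
the job is handed in; nothing more can be done
None
```

The tablet stand is built on the mat and handed in at about 30 s; no verdict is reported.

**What I did:** I found the heavy end by lifting each end a little: about 4 N at the +y end and about 1.5 N at the other. I then picked the case up by its light-end studs and stood it on the mat heavy end down. The small tablet came out of the rack and now leans against the case's flat face, same short edge down.

**Last checks:**
- **Case:** it stood released and looked upright, centred at about (0.539, -0.008), some 30 mm from the mat's centre.
- **Tablet:** it leans back about 13°, bottom edge on the mat and screen facing outward and up. Its top edge measured z≈0.178.
- **Contact:** the images show the tablet against the case and the gripper clear. I did not measure the contact force or the final speeds.
- **Bystanders:** the beaker, ruler and marker look unmoved in the top view. My image-difference check was inconclusive because lighting or shadows changed the pixel values everywhere.

**Disagreements:**
- The tablet's width triangulated to 116 mm, against the stated 120 mm, within pixel error.
- The first grip turned the case about 2.5° on the bench, so I measured it again before the second grip.
- I pressed the case onto the mat with up to about 7 N while setting it down, then let it go; it stayed standing.

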